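# Load the label roll and hold it up on the cam lift

## Task

Fit the loose white label roll over the upright steel spindle of the blue label feeder, lowering it without dropping until it sits flat and fully home on the white platter, and let go of it. Then take the lever by its red grip, swing it up until the yellow cam lifts the platter and roll to their highest point (lever straight up, not past it), and finish while still holding the lever there by the red grip, since its spring would pull it back. Leave the jars and the bottle where they stand.

Things in the scene. Friction and masses are not known exactly. Their poses are not given: they have to be found in the camera images.
- station: Label feeder, fixed: blue plate 15 mm thick spanning own x -85..85, y -115..55 mm. Origin on the table under the spindle axis, z up. Own x points away from the robot (within 0.25 rad), the way the lever lies at the start; cam and lever are on its -y side. Steel spindle, 22 mm diameter, rises from the origin to 135 mm, its top 8 mm tapered. Two guide rollers, 60 mm high, on its +y corners.
- platter: White disc 76 mm diameter round the spindle, on which the roll sits, joined to an aluminium follower bar that rests on the cam at own -y. Origin at the centre of its top face: 86 mm above the table when down, 104 mm at the highest lift. It slides only vertically and its height is 86 + 18 sin(lever angle) mm, driven by the cam.
- roll: Loose label roll, white paper on a brown card core, standing upright on the table: 62 mm outside diameter, paper 55 mm high, core 57 mm high overall, through hole 28 mm diameter. About 0.14 kg. Origin at the centre of its underside, own z along the hole; it is the same either way up.
- cam_lever (a joint): Angle of the lever with the yellow eccentric cam, rad: 0 = lying level towards the station's own +x (rests on a stop), growing as the free end swings up and over; 1.57 = straight up, where the lift is highest; the stop is at 2.2 and beyond 1.57 the platter sinks again. A spring pulls it back towards 0: about 3 to 5 N at the grip over the whole swing.
- lever_grip: Red cylindrical grip at the lever's free end, 20 mm diameter, 76 mm long, along the station's own y. It spins freely on its pin, so a gripper need not turn with the lever. Origin on its axis, 42 mm from the inner (+y) end; the 8 mm steel lever arm is centred 53 mm from it towards +y. Moves on a 100 mm radius circle about cam_pivot, from 50 mm (start) to 150 mm high (top). Ignore its own rotation.
- cam_pivot (a point): Point on the lever's pivot axis in the plane of the grip's circle: station own x 0, y -155 mm, 50 mm above the table. The pivot axis is along the station's own y.
- jar_a: Bystander, loose jar with a red cap, 70 mm diameter, 110 mm high; origin at the centre of its underside.
- jar_b: Bystander, loose jar with a brass cap, 70 mm diameter, 110 mm high; origin at the centre of its underside.
- juice: Bystander, loose red juice bottle with a white cap, 64 mm diameter, 190 mm high; origin at the centre of its underside.
Things that resemble listed ones, but are neither listed nor needed, are in the scene too. Leave any orange look-alike of the roll alone.

How it is judged:
By the outcome, as a careful person would: the job done as asked, in the order asked, and still so for the second after the job is handed in, while the arm keeps its last pose, push and grip.
It also fails if it takes over 51 s, if anything falls off the work surface, if the arm or the gripper's body presses on something with over 40 N, if the wrist force passes 120 N, or if a joint passes its speed limit or range.

## Robot

A 6-joint arm with a two-finger parallel gripper is mounted at the origin on the work surface. World frame = base frame: x ahead of the robot, y to its left, z up, the work surface at z = 0. Lengths are in m, angles in rad, forces in N, time in s.
With the tool pointing down it reaches from about 0.3 to 0.875 m from the base axis. Payload 6.4 kg.
Tool frame: the origin (TCP) lies between the finger pads; the fingertips stand 8 mm ahead of it and the grasp point (between the pads) lies 11 mm behind it (bot.tip_reach is the distance from the TCP to the fingertips, in m); y points along the fingers, z is the direction in which the jaws open and shut, and the axes are right-handed (so a half turn about y gives the same grasp; the last joint's range is limited). The gripper opens to 88 mm and grips with 3 to 60 N. Pads are 18 mm wide; open, the fingers measure 123 mm over their backs; the gripper's body (75 mm by 187 mm) begins 45 mm behind the grasp point.
Start: joints at [0.944, 0.181, 1.607, -0, 1.354, -0.206], TCP at [0.235, 0.525, 0.247] pointing down, gripper open.
Joint ranges: [-2.99, 2.99], [-0.89, 2.07], [0.3, 2.58], [-1.14, 4.28], [0, 2.63], [-3.12, 3.12]. Speed limits (rad/s): [2.57, 2.57, 3.01, 3.14, 3.14, 3.14].

## Interface

Orientations are given as a rotation vector (axis times angle).
In Python, from station import readout, eyes, ticket, bot gives the robot as it stands. The module is installed in compiled form; this text tells all that it offers.
- The arm moves only by the tool drive_tool, never from a script. Its argument "plan" is a list of rows, each an object of numbers: "ax", "ay", "az": the turn, a rotation vector about the world's x, y, z in degrees; "x", "y", "z": the shift along the world's x, y, z in m; "jaw": the finger opening in m, from 0 to 0.0881. In form: [{"ax": .., "ay": .., "az": .., "x": .., "y": .., "z": .., "jaw": ..}, ...]. A call has 1 to 12 rows; each row shifts and turns the commanded pose from where the row before left it; what a row does not reach is not made up. A row lasts 1/10 s, in which the tool goes at most 50 mm and 8.59 degrees, less where a joint would pass 70% of its speed; a pose out of reach is approached as far as the arm can. A call is refused whole if a number of a shift passes 0.05 or a number of a turn 8.59, either way. A call with a gripper value outside its range is refused whole. The fingers move at their own pace and stop on an object; the grip force is fixed at half the most. Time passes only in rows, so rows that do not move let the fingers close. It gives the time, the measured TCP pose, the force and the opening at its end, in the units of the state.
- readout.observe(): the state, without advancing time (a new reading comes with each control period).
- eyes.read_camera(name): name is "side" or "top"; returns a dict with "frame" (400x640x3 uint8, red, green, blue), "fov_y" (degrees; the focal length in pixels is half the picture's height over the tangent of half this angle, whatever the lens; pixels are square), "cx", "cy" (the principal point, pixels), "distortion" ([k1, k2, p1, p2, k3] as OpenCV has them; the pictures are not rectified), "position" and "rotation" of the camera in the world. Camera axes: x right, y up, looking along -z (the intrinsics and any distortion apply to the point x, -y, -z); pixel columns grow to the right and rows downward; lengths in m; the calibration is good to about 2 mm. A picture is of the moment at which its call begins. There is no depth.
- ticket.hand_in(): hands the job in, once; it reports no verdict.
The state is a dict: "clock": time; "joint_positions": joint angles; "joint_vel": joint speeds; "effort": joint torques, N m; "eef_pos": TCP position; "eef_rot": TCP orientation; "force": force on the tool from outside, world axes, zero at the start; "wrist_torque": the same for the moment, N m; "grip_width": finger opening in m.
Only numpy, scipy, OpenCV 4.12 (cv2) and the standard library are available. Lean on these libraries where they do the work, as an engineer would, in place of code of your own. Each camera call takes 0.05 s, during which the arm holds its last target.

## Working session

There is one attempt and no reset: what is moved stays moved. The work goes in short steps, Python scripts to look and compute and a tool call to move; the robot and the scene stay as the last step left them, time stands still between calls to the robot, and variables do not carry over. Pictures are saved under pics/ and viewed, and the job is handed in when it is done.

Besides the shell and the picture viewer there is one more tool, called by a JSON object that holds its "op" and its "data", one argument or row to a line. drive_tool: Moves the arm, as the interface text tells. Its arguments: {"type":"object","properties":{"plan":{"type":"array","items":{"type":"object","properties":{"ax":{"type":"number"},"ay":{"type":"number"},"az":{"type":"number"},"x":{"type":"number"},"y":{"type":"number"},"z":{"type":"number"},"jaw":{"type":"number"}}}}},"required":["plan"]}

```bash
mkdir -p pics; ls; cat > h.py <<'E'
import numpy as np, cv2
from station import readout, eyes, ticket, bot
def grab(name,tag):
    c=eyes.read_camera(name)
    cv2.imwrite(f'pics/{tag}.png',cv2.cvtColor(c['frame'],cv2.COLOR_RGB2BGR))
    np.save(f'pics/{tag}.npy',c,allow_pickle=True)
    return c
def load(tag): return np.load(f'pics/{tag}.npy',allow_pickle=True).item()
def K(c):
    f=c['frame'].shape[0]/2/np.tan(np.radians(c['fov_y'])/2)
    return np.array([[f,0,c['cx']],[0,f,c['cy']],[0,0,1]])
def ray(c,uv):
    p=cv2.undistortPoints(np.array([[uv]],float),K(c),np.array(c['distortion'],float))[0,0]
    R=np.array(c['rotation']); 
    if R.shape!=(3,3): R=cv2.Rodrigues(R.astype(float))[0]
    d=R@np.array([p[0],-p[1],-1]); return np.array(c['position'],float),d/np.linalg.norm(d)
def onz(c,uv,z):
    o,d=ray(c,uv); return o+d*(z-o[2])/d[2]
def tri(c1,u1,c2,u2):
    o1,d1=ray(c1,u1);o2,d2=ray(c2,u2)
    A=np.stack([d1,-d2],1);t=np.linalg.lstsq(A,o2-o1,rcond=None)[0]
    a=o1+t[0]*d1;b=o2+t[1]*d2
    return (a+b)/2,np.linalg.norm(a-b)
def proj(c,P):
    R=np.array(c['rotation']); 
    if R.shape!=(3,3): R=cv2.Rodrigues(R.astype(float))[0]
    q=R.T@(np.array(P,float)-c['position']); q=q*[1,-1,-1]
    return cv2.projectPoints(q.reshape(1,1,3),np.zeros(3),np.zeros(3),K(c),np.array(c['distortion'],float))[0].ravel()
E
python3 - <<'E'
from h import *
print(readout.observe())
for n in('side','top'):
    c=grab(n,n+'0'); print({k:v for k,v in c.items() if k!='frame'})
E
```

```text
pics
{'clock': 0.0, 'joint_positions': array([ 9.43716258e-01,  1.81489768e-01,  1.60794893e+00,  4.36470427e-06,
        1.35382063e+00, -2.06318965e-01]), 'joint_vel': array([-3.58448788e-04,  5.67509604e-04,  1.48764091e-03, -3.44310855e-05,
        8.81691881e-04, -2.05870790e-04]), 'effort': array([-7.65591194e-04, -4.33862686e+01, -3.41853476e+01,  7.02296128e-02,
        3.84992163e-02, -1.41601477e-04]), 'eef_pos': array([0.23455498, 0.52443736, 0.24586752]), 'eef_rot': array([-1.54701204,  0.3306295 , -0.32955707]), 'force': array([-0.19601689,  0.73140338,  0.29694252]), 'wrist_torque': array([ 0.00781882,  0.00723533, -0.00172142]), 'grip_width': 0.08822033772231969}
{'fov_y': 49.9234401076903, 'cx': 320.5803570225442, 'cy': 198.68609336142194, 'distortion': array([-0.06480509,  0.        ,  0.        ,  0.        ,  0.        ]), 'position': array([ 0.10612131, -0.79315138,  0.78592211]), 'rotation': array([ 0.87342444, -0.25554063, -0.54773844])}
{'fov_y': 53.99857531093899, 'cx': 323.60380014248784, 'cy': 196.84132867049206, 'distortion': array([0.0110389, 0.       , 0.       , 0.       , 0.       ]), 'position': array([ 0.48724617, -0.03131014,  1.11569735]), 'rotation': array([ 0.0807979 , -0.08369887, -1.58783322])}
```

View pics/side0.png

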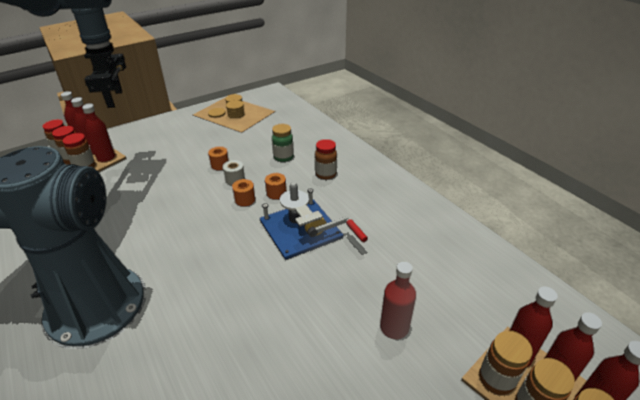

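View pics/top0.png

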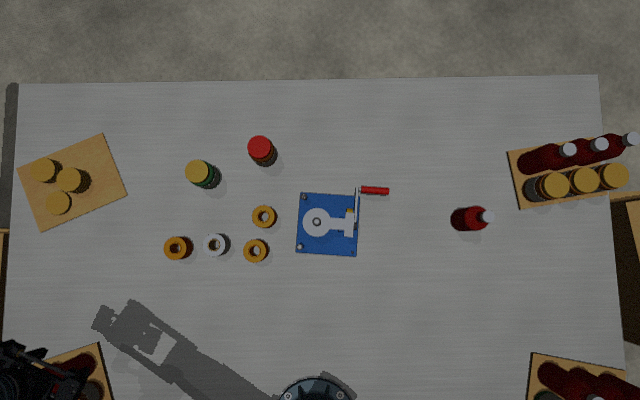

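The side view shows the white roll at about (234,172) and the station at (300,225), with the red grip at (357,230). In the top view the white roll is at (216,244), the spindle at (317,221) and the grip at (375,190). There are four roll-like things in the top view: (178,248), (263,215) and (256,250) are orange, and (216,244) is white. Only the white one fits, so I'll confirm it in an enlarged crop.

```bash
python3 - <<'E'
import cv2,numpy as np
t=cv2.imread('pics/top0.png')[180:270,150:410]; t=cv2.resize(t,None,fx=3,fy=3,interpolation=cv2.INTER_CUBIC)
s=cv2.imread('pics/side0.png')[140:260,200:380]; s=cv2.resize(s,None,fx=2.7,fy=2.7,interpolation=cv2.INTER_CUBIC)
o=np.zeros((270+s.shape[0],780,3),np.uint8);o[:270]=t;o[270:,:s.shape[1]]=s
cv2.imwrite('pics/crop0.png',o)
E
```

```text
(no output)
```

View pics/crop0.png

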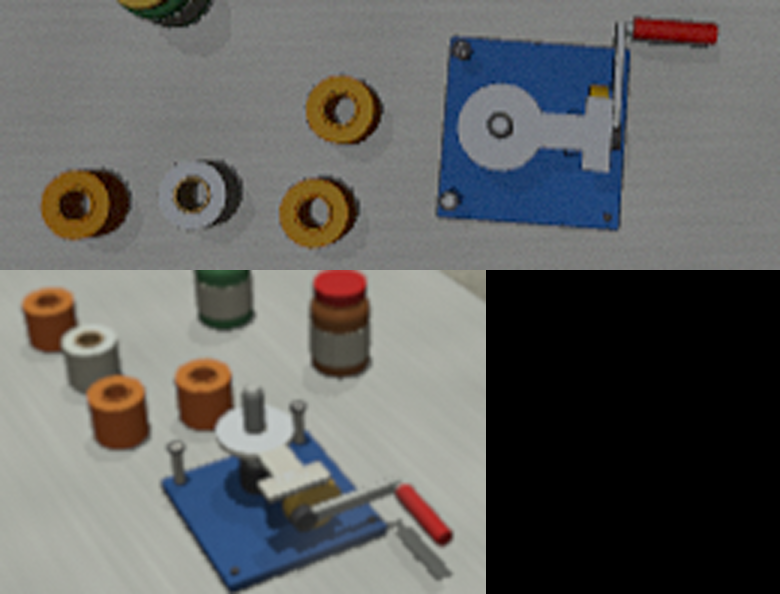

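The crop confirms that the white roll with the brown core is at top (215,245) and side (234,165); its three neighbours are orange. Next I'll measure the points.

```bash
python3 - <<'E'
from h import *
t=load('top0');s=load('side0')
def blobs(c,mask,roi,amin=30):
    m=np.zeros_like(mask);x0,y0,x1,y1=roi;m[y0:y1,x0:x1]=mask[y0:y1,x0:x1]
    n,l,st,ce=cv2.connectedComponentsWithStats(m.astype(np.uint8))
    return [(st[i].tolist(),ce[i].round(1).tolist(),(l==i)) for i in range(1,n) if st[i,4]>=amin]
def hsv(c): return cv2.cvtColor(c['frame'],cv2.COLOR_RGB2HSV).astype(int)
ht,hs=hsv(t),hsv(s)
# white
wt=(ht[...,1]<40)&(ht[...,2]>165)
ws=(hs[...,1]<45)&(hs[...,2]>195)
print('table v top',ht[270,230],ht[240,216-10], 'side',hs[190,290])
for st,ce,m in blobs(t,wt,(195,225,345,262),20): print('top white',st,ce)
for st,ce,m in blobs(s,ws,(215,155,330,235),10): print('side white',st,ce)
rt=((ht[...,0]<8)|(ht[...,0]>172))&(ht[...,1]>150)&(ht[...,2]>60)
rs=((hs[...,0]<8)|(hs[...,0]>172))&(hs[...,1]>150)&(hs[...,2]>60)
for st,ce,m in blobs(t,rt,(350,175,400,205)):print('grip top',st,ce,cv2.minAreaRect(np.argwhere(m)[:,::-1].astype(np.float32)))
for st,ce,m in blobs(s,rs,(335,210,380,245)):print('grip side',st,ce,cv2.minAreaRect(np.argwhere(m)[:,::-1].astype(np.float32)))
bt=(ht[...,0]>100)&(ht[...,0]<125)&(ht[...,1]>110)
mm=blobs(t,bt,(285,180,370,265))
m=np.any([b[2] for b in mm],0)
r=cv2.minAreaRect(np.argwhere(m)[:,::-1].astype(np.float32));print(r)
b=cv2.boxPoints(r)
for p in b: print('plate',p,onz(t,p,.015).round(4))
# zooms
def zoom(c,roi,k,n):
    x0,y0,x1,y1=roi; im=cv2.cvtColor(c['frame'],cv2.COLOR_RGB2BGR)[y0:y1,x0:x1]
    cv2.imwrite(n,cv2.resize(im,None,fx=k,fy=k,interpolation=cv2.INTER_CUBIC))
zoom(s,(220,150,320,225),8,'pics/z1.png'); zoom(t,(196,200,336,264),5,'pics/z2.png')
E
```

```text
table v top [ 70   6 129] [111  13 138] side [50  9 81]
side white [281, 192, 27, 15, 153] [293.4, 199.8]
grip top [361, 186, 28, 9, 173] [374.7, 190.1] ((374.6087951660156, 190.08526611328125), (27.150562286376953, 6.365809917449951), 4.398705005645752)
grip side [347, 220, 20, 21, 150] [356.6, 230.2] ((356.6132507324219, 230.3480987548828), (25.569318771362305, 5.946352958679199), 48.01278305053711)
((327.66015625, 224.0026397705078), (60.431907653808594, 59.99917221069336), 4.316027641296387)
plate [295.2722  251.64316] [0.451  0.0471 0.015 ]
plate [299.78757 191.81415] [0.6181 0.0325 0.015 ]
plate [360.04813 196.36212] [ 0.6021 -0.1372  0.015 ]
plate [355.53275 256.19113] [ 0.4354 -0.1199  0.015 ]
```

View pics/z1.png

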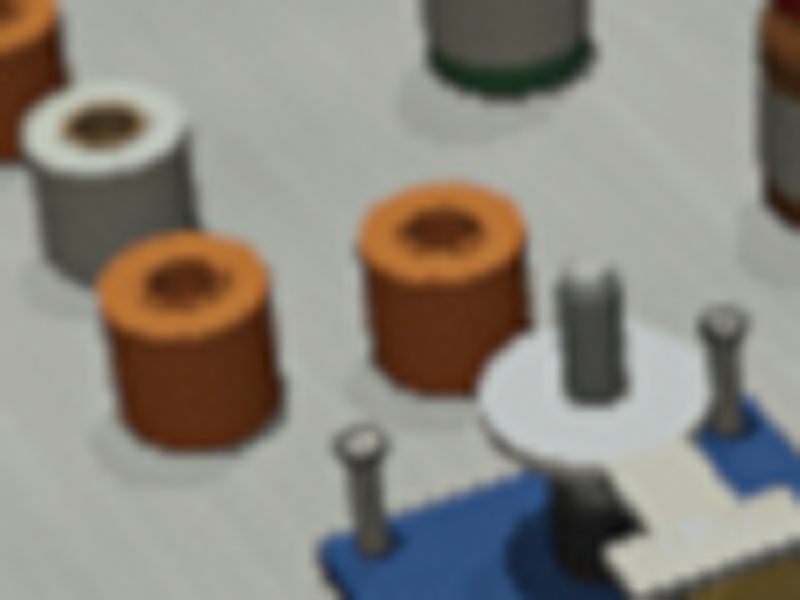

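View pics/z2.png

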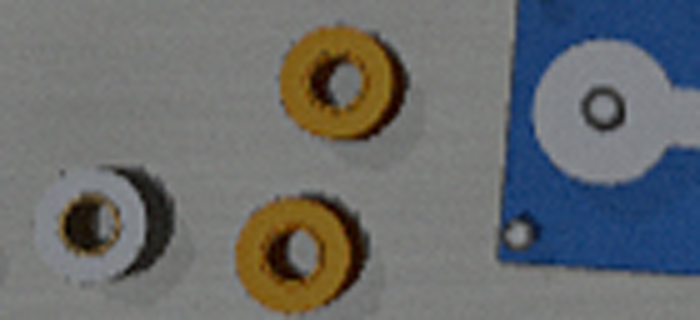

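```bash
python3 - <<'E'
from h import *
t=load('top0');s=load('side0')
for n,a,b,z in [('roll top',(213.9,244.6),(232.7,165.6),.057),('roll hole',(213.7,244.2),(232.6,165.3),.057),('spindle top',(316.2,221.4),(293.3,183.4),.135),('platter',(316.4,221.9),(294.2,198.7),.086),('grip mid',(374.6,190.1),(356.6,230.3),.05)]:
    P,e=tri(t,a,s,b); print(n,P.round(4),round(e,4),'top@z',onz(t,a,z).round(4),'side@z',onz(s,b,z).round(4))
# ellipse fit, platter & roll in side by mask
hs=cv2.cvtColor(s['frame'],cv2.COLOR_RGB2HSV).astype(int)
for nm,roi in (('roll',(221,157,247,178)),('plat',(278,188,312,212))):
    x0,y0,x1,y1=roi; print(nm); print(hs[y0:y1:2,x0:x1:2,2])
ht=cv2.cvtColor(t['frame'],cv2.COLOR_RGB2HSV).astype(int)
print(ht[232:258:2,200:232:2,2])
# grip ends top and side
for p in [(361,189),(388,191.2)]: print(onz(t,p,.05).round(4))
E
```

```text
roll top [0.4759 0.2624 0.0525] 0.0015 top@z [0.4753 0.2614 0.057 ] side@z [0.4742 0.2554 0.057 ]
roll hole [0.4765 0.263  0.053 ] 0.0004 top@z [0.4763 0.262  0.057 ] side@z [0.4746 0.2571 0.057 ]
spindle top [ 0.5301 -0.015   0.1323] 0.0027 top@z [ 0.5288 -0.0145  0.135 ] side@z [ 0.5296 -0.0187  0.135 ]
platter [ 0.5307 -0.0145  0.0818] 0.0021 top@z [ 0.5295 -0.0141  0.086 ] side@z [ 0.5291 -0.0197  0.086 ]
grip mid [ 0.6162 -0.175   0.0476] 0.0024 top@z [ 0.6149 -0.1741  0.05  ] side@z [ 0.6157 -0.1775  0.05  ]
roll
[[ 89  80  75  77 164 172 172 172 173 174 171 171 173]
 [ 86  83  76  68 150 176 175 175 175 173 173 171 172]
 [ 88  82  82 118 180 192 192 194 194 188 178 171 172]
 [ 87  95 160 192 171 126 116 124 171 195 193 175 171]
 [ 86 152 199 174  84  60  66  61 124 182 196 161 168]
 [ 87 160 199 169 124  88 100 117 163 198 172 114 168]
 [ 82 109 182 197 191 178 178 189 191 150  88  96 168]
 [139 112  91 130 146 153 142 122 101  76  68  83 167]
 [171 146  74  78  81  83  84  82  81  78  71  71 156]
 [174 164  83  79  83  85  85  85  83  78  71  68 154]
 [173 170  89  77  83  86
[... 1112 characters left out ...]
143 103 108 117 140 136 139  33  33  52 125]
 [123 121 137 138 143 108  55  53  78 102 138 139  90  40  22  68]
 [123 121 137 135 117  29  37  36 119 123 140 135 145  31  39  57]
 [121 109 138 141 122  32  31  43 119 120 122 136 141  33  34  54]
 [125 124 138 136 119  31  29  31 126 107 130 137 146  30  35  59]
 [118 125 136 137 113  36  26  25  45  89 142 137 122  36  37 119]
 [124 124 131 139 140 119 112  86 101 141 136 141  35  34  50 110]
 [122 126 124 138 137 134 140 139 137 137 137  84  41  36 118 113]
 [124 122 123 126 134 134 138 133 134 145  86  57  95 118 116 114]
 [125 126 127 126 127 129 111 113 120  96 112 119 118 113 116 112]]
[ 0.6186 -0.137   0.05  ]
[ 0.6112 -0.2106  0.05  ]
```

```bash
python3 - <<'E'
from h import *
t=load('top0');s=load('side0')
o=readout.observe();R=cv2.Rodrigues(o['eef_rot'])[0];print(R.round(3),bot.tip_reach)
for n,p,z in[('jarA red',(260,147),.11),('jarB',(198,172),.11),('or1',(177,247),.057),('or2',(255.5,250),.057),('or3',(263,216),.057),('bottle cap',(488,217),.19)]: print(n,onz(t,p,z).round(3))
im=cv2.imread('pics/side0.png')[0:120,40:160];cv2.imwrite('pics/z3.png',cv2.resize(im,None,fx=5,fy=5))
E
```

```text
[[ 0.913 -0.001  0.408]
 [-0.408 -0.001  0.913]
 [-0.    -1.    -0.001]] 0.008
jarA red [0.726 0.129 0.11 ]
jarB [0.663 0.29  0.11 ]
or1 [0.471 0.36  0.057]
or2 [0.459 0.15  0.057]
or3 [0.549 0.13  0.057]
bottle cap [ 0.529 -0.42   0.19 ]
```

View pics/z3.png

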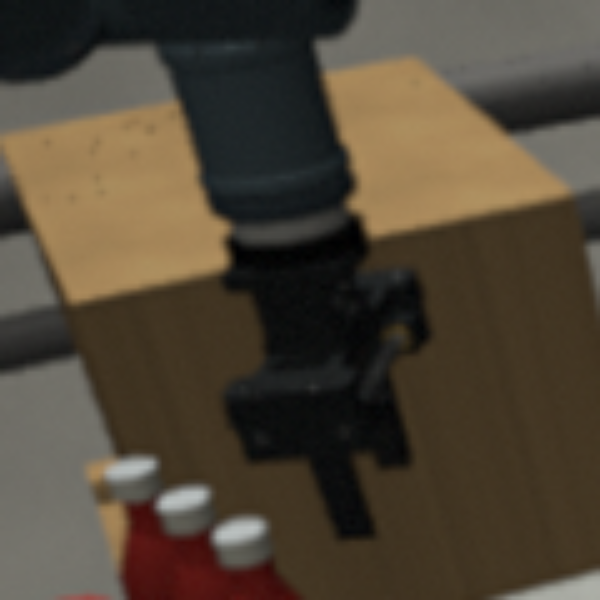

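{"op": "drive_tool", "data": {
  "plan": [
    {"x": 0.02,"y": -0.022,"z": -0.005,"az": -6,"jaw": 0.088},
    {"x": 0.02,"y": -0.022,"z": -0.005,"az": -6},
    {"x": 0.02,"y": -0.022,"z": -0.005,"az": -6},
    {"x": 0.02,"y": -0.022,"z": -0.005,"az": -6},
    {"x": 0.02,"y": -0.022,"z": -0.005,"az": -6},
    {"x": 0.02,"y": -0.022,"z": -0.005,"az": -6},
    {"x": 0.02,"y": -0.022,"z": -0.005,"az": -6},
    {"x": 0.02,"y": -0.022,"z": -0.005,"az": -6},
    {"x": 0.02,"y": -0.022,"z": -0.005,"az": -6},
    {"x": 0.02,"y": -0.022,"z": -0.005,"az": -6},
    {"x": 0.02,"y": -0.022,"z": -0.005,"az": -6},
    {"x": 0.02,"y": -0.02,"z": -0.005,"az": -5.3}
  ]
}}

```text
invalid input at $.plan[0]: expected keys ax, ay, az, x, y, z, jaw
```

{"op": "drive_tool", "data": {
  "plan": [
    {"x": 0},
    {"x": 0}
  ]
}}

```text
invalid input at $.plan[0]: expected keys ax, ay, az, x, y, z, jaw
```

```bash
python3 - <<'E'
from h import *
o=readout.observe();print(o['clock'],o['eef_pos'],o['joint_positions'].round(2),o['force'],cv2.Rodrigues(o['eef_rot'])[0].round(3))
E
```

```text
0.1 [0.23460336 0.52446746 0.24593705] [ 0.94  0.18  1.61  0.    1.35 -0.21] [-0.27008407  0.4727992   0.64900236] [[ 0.913 -0.001  0.408]
 [-0.408 -0.001  0.913]
 [-0.    -1.    -0.001]]
```

All keys are required in each row.

{"op": "drive_tool", "data": {
  "plan": [
    {"ax": 0,"ay": 0,"az": -6,"x": 0.02,"y": -0.022,"z": -0.005,"jaw": 0.088},
    {"ax": 0,"ay": 0,"az": -6,"x": 0.02,"y": -0.022,"z": -0.005,"jaw": 0.088},
    {"ax": 0,"ay": 0,"az": -6,"x": 0.02,"y": -0.022,"z": -0.005,"jaw": 0.088},
    {"ax": 0,"ay": 0,"az": -6,"x": 0.02,"y": -0.022,"z": -0.005,"jaw": 0.088},
    {"ax": 0,"ay": 0,"az": -6,"x": 0.02,"y": -0.022,"z": -0.005,"jaw": 0.088},
    {"ax": 0,"ay": 0,"az": -6,"x": 0.02,"y": -0.022,"z": -0.005,"jaw": 0.088},
    {"ax": 0,"ay": 0,"az": -6,"x": 0.02,"y": -0.022,"z": -0.005,"jaw": 0.088},
    {"ax": 0,"ay": 0,"az": -6,"x": 0.02,"y": -0.022,"z": -0.005,"jaw": 0.088},
    {"ax": 0,"ay": 0,"az": -6,"x": 0.02,"y": -0.022,"z": -0.005,"jaw": 0.088},
    {"ax": 0,"ay": 0,"az": -6,"x": 0.02,"y": -0.022,"z": -0.005,"jaw": 0.088},
    {"ax": 0,"ay": 0,"az": -6,"x": 0.02,"y": -0.022,"z": -0.005,"jaw": 0.088},
    {"ax": 0,"ay": 0,"az": -5.3,"x": 0.02,"y": -0.02,"z": -0.005,"jaw": 0.088}
  ]
}}

```text
clock: 1.3
eef_pos: [0.4753, 0.2617, 0.1861]
eef_rot: [-1.162, 1.282, -1.281]
force: [0.0, -0.2, 0.3]
grip_width: 0.0874
```

{"op": "drive_tool", "data": {
  "plan": [
    {"ax": 0,"ay": 0,"az": 0,"x": 0,"y": 0,"z": 0,"jaw": 0.088},
    {"ax": 0,"ay": 0,"az": 0,"x": 0,"y": 0,"z": 0,"jaw": 0.088}
  ]
}}

```text
clock: 1.5
eef_pos: [0.4746, 0.2625, 0.1862]
eef_rot: [-1.164, 1.28, -1.278]
force: [-0.1, 0.1, -0.1]
grip_width: 0.0878
```

```bash
cat > st.py <<'E'
from h import *
o=readout.observe();R=cv2.Rodrigues(o['eef_rot'])[0]
print(o['clock'].__round__(2),'pos',o['eef_pos'].round(4),'F',o['force'].round(2),'T',o['wrist_torque'].round(2),'w',round(o['grip_width'],4),'q',o['joint_positions'].round(2))
print('grasp',(o['eef_pos']-.011*R[:,1]).round(4),'yaw jaw',np.degrees(np.arctan2(R[1,2],R[0,2])).round(2),'approach',R[:,1].round(4))
E
python3 st.py
```

```text
1.5 pos [0.4746 0.2625 0.1862] F [-0.13  0.1  -0.08] T [-0.12  0.05  0.02] w 0.0878 q [0.29 0.17 1.75 0.   1.23 0.38]
grasp [0.4746 0.2625 0.1972] yaw jaw -5.42 approach [-0.0014 -0.     -1.    ]
```

{"op": "drive_tool", "data": {
  "plan": [
    {"ax": 0,"ay": 0,"az": 0,"x": 0.001,"y": -0.001,"z": -0.03,"jaw": 0.088},
    {"ax": 0,"ay": 0,"az": 0,"x": 0,"y": 0,"z": -0.03,"jaw": 0.088},
    {"ax": 0,"ay": 0,"az": 0,"x": 0,"y": 0,"z": -0.03,"jaw": 0.088},
    {"ax": 0,"ay": 0,"az": 0,"x": 0,"y": 0,"z": -0.025,"jaw": 0.088},
    {"ax": 0,"ay": 0,"az": 0,"x": 0,"y": 0,"z": -0.02,"jaw": 0.088},
    {"ax": 0,"ay": 0,"az": 0,"x": 0,"y": 0,"z": -0.014,"jaw": 0.088},
    {"ax": 0,"ay": 0,"az": 0,"x": 0,"y": 0,"z": -0.01,"jaw": 0.088},
    {"ax": 0,"ay": 0,"az": 0,"x": 0,"y": 0,"z": 0,"jaw": 0.088},
    {"ax": 0,"ay": 0,"az": 0,"x": 0,"y": 0,"z": 0,"jaw": 0.088}
  ]
}}

```text
clock: 2.4
eef_pos: [0.4762, 0.2622, 0.0283]
eef_rot: [-1.163, 1.278, -1.278]
force: [-0.3, 0.0, 0.5]
grip_width: 0.0878
```

```bash
python3 st.py; python3 -c "
from h import *
grab('side','side1');grab('top','top1')
a=cv2.imread('pics/side1.png')[90:240,190:390];b=cv2.imread('pics/top1.png')[170:280,150:350]
cv2.imwrite('pics/z4.png',np.vstack([cv2.resize(a,(680,510*0+300)) if 0 else cv2.resize(a,None,fx=2.2,fy=2.2),cv2.resize(b,None,fx=2.2,fy=2.2)]))"
```

```text
2.4 pos [0.4762 0.2622 0.0283] F [-0.33  0.02  0.54] T [-0.07  0.11 -0.06] w 0.0878 q [0.28 0.41 1.82 0.   0.91 0.38]
grasp [0.4762 0.2622 0.0393] yaw jaw -5.37 approach [ 8.e-04  3.e-04 -1.e+00]
```

View pics/z4.png

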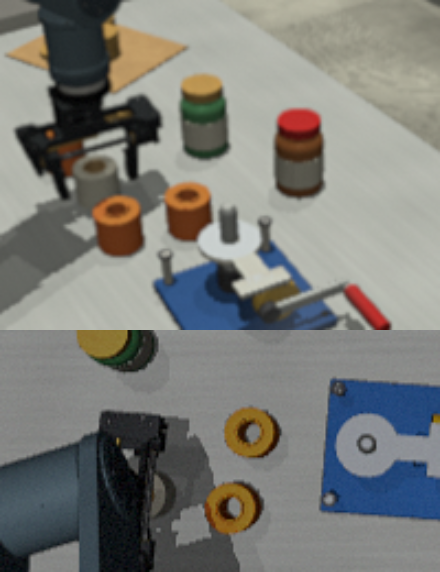

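The fingers straddle the white roll at side crop (95,180), clear of the orange ones. Closing now.

{"op": "drive_tool", "data": {
  "plan": [
    {"ax": 0,"ay": 0,"az": 0,"x": 0,"y": 0,"z": 0,"jaw": 0.05},
    {"ax": 0,"ay": 0,"az": 0,"x": 0,"y": 0,"z": 0,"jaw": 0.05},
    {"ax": 0,"ay": 0,"az": 0,"x": 0,"y": 0,"z": 0,"jaw": 0.05},
    {"ax": 0,"ay": 0,"az": 0,"x": 0,"y": 0,"z": 0,"jaw": 0.05},
    {"ax": 0,"ay": 0,"az": 0,"x": 0,"y": 0,"z": 0,"jaw": 0.05},
    {"ax": 0,"ay": 0,"az": 0,"x": 0,"y": 0,"z": 0,"jaw": 0.05},
    {"ax": 0,"ay": 0,"az": 0,"x": 0,"y": 0,"z": 0,"jaw": 0.05},
    {"ax": 0,"ay": 0,"az": 0,"x": 0,"y": 0,"z": 0,"jaw": 0.05}
  ]
}}

```text
clock: 3.3
eef_pos: [0.4758, 0.2619, 0.028]
eef_rot: [-1.163, 1.279, -1.278]
force: [-1.9, -1.0, 5.5]
grip_width: 0.062
```

```bash
python3 st.py
```

```text
3.3 pos [0.4758 0.2619 0.028 ] F [-1.91 -0.99  5.52] T [-0.16  0.51 -0.08] w 0.062 q [0.28 0.41 1.82 0.   0.91 0.38]
grasp [0.4758 0.2619 0.039 ] yaw jaw -5.41 approach [-2.e-04 -0.e+00 -1.e+00]
```

{"op": "drive_tool", "data": {
  "plan": [
    {"ax": 0,"ay": 0,"az": 0,"x": 0,"y": 0,"z": 0.02,"jaw": 0.05},
    {"ax": 0,"ay": 0,"az": 0,"x": 0,"y": 0,"z": 0.03,"jaw": 0.05},
    {"ax": 0,"ay": 0,"az": 0,"x": 0,"y": 0,"z": 0.04,"jaw": 0.05},
    {"ax": 0,"ay": 0,"az": 0,"x": 0,"y": 0,"z": 0.04,"jaw": 0.05},
    {"ax": 0,"ay": 0,"az": 0,"x": 0,"y": 0,"z": 0.04,"jaw": 0.05},
    {"ax": 0,"ay": 0,"az": 0,"x": 0,"y": 0,"z": 0.01,"jaw": 0.05},
    {"ax": 0,"ay": 0,"az": 0,"x": 0,"y": 0,"z": 0,"jaw": 0.05}
  ]
}}

```text
clock: 4.0
eef_pos: [0.4768, 0.2621, 0.2089]
eef_rot: [-1.16, 1.276, -1.279]
force: [0.1, 0.3, -2.9]
grip_width: 0.0619
```

{"op": "drive_tool", "data": {
  "plan": [
    {"ax": 0,"ay": 0,"az": 0,"x": 0.002,"y": -0.015,"z": 0,"jaw": 0.05},
    {"ax": 0,"ay": 0,"az": 0,"x": 0.005,"y": -0.025,"z": 0,"jaw": 0.05},
    {"ax": 0,"ay": 0,"az": 0,"x": 0.006,"y": -0.03,"z": 0,"jaw": 0.05},
    {"ax": 0,"ay": 0,"az": 0,"x": 0.006,"y": -0.03,"z": 0,"jaw": 0.05},
    {"ax": 0,"ay": 0,"az": 0,"x": 0.006,"y": -0.03,"z": 0,"jaw": 0.05},
    {"ax": 0,"ay": 0,"az": 0,"x": 0.006,"y": -0.03,"z": 0,"jaw": 0.05},
    {"ax": 0,"ay": 0,"az": 0,"x": 0.006,"y": -0.03,"z": 0,"jaw": 0.05},
    {"ax": 0,"ay": 0,"az": 0,"x": 0.006,"y": -0.03,"z": 0,"jaw": 0.05},
    {"ax": 0,"ay": 0,"az": 0,"x": 0.005,"y": -0.03,"z": 0,"jaw": 0.05},
    {"ax": 0,"ay": 0,"az": 0,"x": 0.003,"y": -0.018,"z": 0,"jaw": 0.05},
    {"ax": 0,"ay": 0,"az": 0,"x": 0.002,"y": -0.008,"z": 0,"jaw": 0.05},
    {"ax": 0,"ay": 0,"az": 0,"x": 0,"y": 0,"z": 0,"jaw": 0.05}
  ]
}}

```text
clock: 5.2
eef_pos: [0.5278, -0.0152, 0.2056]
eef_rot: [-1.164, 1.283, -1.278]
force: [0.7, 0.9, -2.0]
grip_width: 0.0619
```

```bash
python3 st.py; python3 -c "
from h import *
grab('side','side2');grab('top','top2')
a=cv2.imread('pics/side2.png')[110:260,230:380];b=cv2.imread('pics/top2.png')[150:280,250:400]
cv2.imwrite('pics/z5.png',np.hstack([cv2.resize(a,(400,400),interpolation=cv2.INTER_CUBIC),cv2.resize(b,(400,400*130//150),interpolation=cv2.INTER_CUBIC) if 0 else cv2.resize(b,(400,400),interpolation=cv2.INTER_CUBIC)]))"
```

```text
5.2 pos [ 0.5278 -0.0152  0.2056] F [ 0.72  0.91 -2.02] T [-0.07  0.04 -0.  ] w 0.0619 q [-0.25  0.12  1.76 -0.    1.26 -0.16]
grasp [ 0.5279 -0.0152  0.2166] yaw jaw -5.53 approach [-3.5e-03  8.0e-04 -1.0e+00]
```

View pics/z5.png

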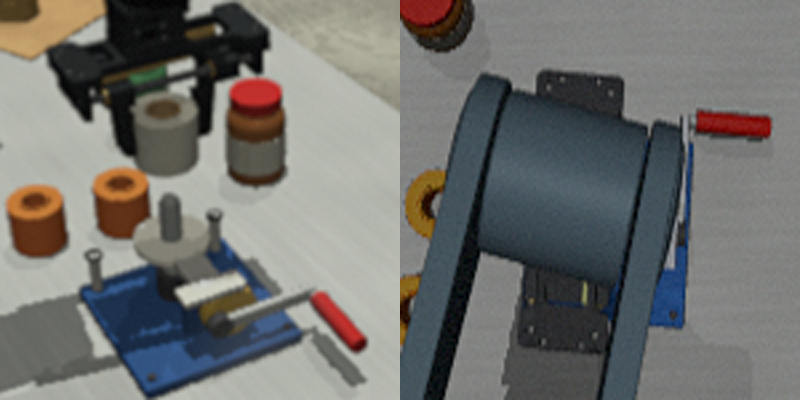

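{"op": "drive_tool", "data": {
  "plan": [
    {"ax": 0,"ay": 0,"az": 0,"x": 0.001,"y": 0.001,"z": -0.01,"jaw": 0.05},
    {"ax": 0,"ay": 0,"az": 0,"x": 0,"y": 0,"z": 0,"jaw": 0.05},
    {"ax": 0,"ay": 0,"az": 0,"x": 0,"y": 0,"z": 0,"jaw": 0.05}
  ]
}}

```text
clock: 5.6
eef_pos: [0.5294, -0.0123, 0.197]
eef_rot: [-1.164, 1.279, -1.277]
force: [-0.2, 0.6, -1.8]
grip_width: 0.062
```

```bash
python3 st.py; python3 -c "
from h import *
grab('side','side3')
a=cv2.imread('pics/side3.png')[135:210,250:350]
cv2.imwrite('pics/z6.png',cv2.resize(a,None,fx=8,fy=8,interpolation=cv2.INTER_CUBIC))"; python3 st.py
```

```text
5.6 pos [ 0.5294 -0.0123  0.197 ] F [-0.19  0.62 -1.77] T [-0.09  0.09  0.03] w 0.062 q [-0.25  0.13  1.77  0.    1.24 -0.15]
grasp [ 0.5294 -0.0123  0.208 ] yaw jaw -5.34 approach [-1.2e-03  4.0e-04 -1.0e+00]
5.65 pos [ 0.5297 -0.0125  0.1975] F [ 0.34  0.87 -1.26] T [-0.06  0.11 -0.06] w 0.0619 q [-0.25  0.13  1.77  0.    1.24 -0.15]
grasp [ 0.5297 -0.0125  0.2085] yaw jaw -5.35 approach [-5.e-04  1.e-04 -1.e+00]
```

View pics/z6.png

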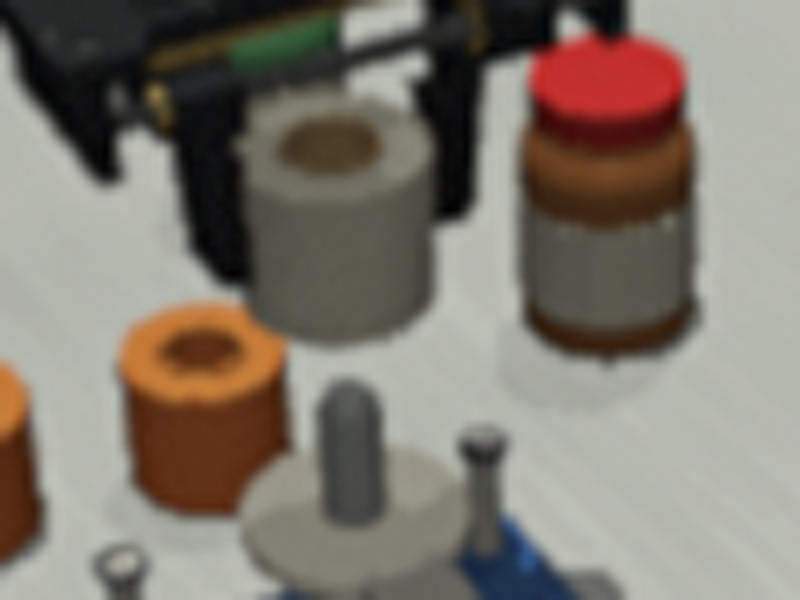

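```bash
python3 - <<'E'
from h import *
s=load('side3');s0=load('side0')
z=8
for n,p,h in [('hole',(332,147),.2255),('rolltop',(341,148),.2255),('bottom-ellipse',(341,293),.1685),('spindle now',(350,395),.135),('sp base',(352,510),.086)]:
    u=((p[0]+.5)/8-.5+250,(p[1]+.5)/8-.5+135); print(n,u,onz(s,u,h).round(4))
print(np.abs(s['position']-s0['position']).max(), proj(s,[.5295,-.0123,.2255]),proj(s,[.5295,-.0123,.1685]),proj(s,[.529,-.0145,.135]),proj(s,[.529,-.0145,.086]))
E
```

```text
hole (291.0625, 152.9375) [ 0.5294 -0.0167  0.2255]
rolltop (292.1875, 153.0625) [ 0.5314 -0.0187  0.2255]
bottom-ellipse (292.1875, 171.1875) [ 0.5317 -0.0127  0.1685]
spindle now (293.3125, 183.9375) [ 0.5284 -0.0207  0.135 ]
sp base (293.5625, 198.3125) [ 0.5285 -0.0173  0.086 ]
0.0 [290.19287997 152.12399041] [291.34841371 171.40374519] [292.26532958 182.65183762] [293.16840406 197.68813535]
```

{"op": "drive_tool", "data": {
  "plan": [
    {"ax": 0,"ay": 0,"az": 0,"x": -0.0005,"y": -0.002,"z": -0.01,"jaw": 0.05},
    {"ax": 0,"ay": 0,"az": 0,"x": 0,"y": 0,"z": -0.01,"jaw": 0.05},
    {"ax": 0,"ay": 0,"az": 0,"x": 0,"y": 0,"z": -0.01,"jaw": 0.05},
    {"ax": 0,"ay": 0,"az": 0,"x": 0,"y": 0,"z": 0,"jaw": 0.05},
    {"ax": 0,"ay": 0,"az": 0,"x": 0,"y": 0,"z": 0,"jaw": 0.05}
  ]
}}

```text
clock: 6.15
eef_pos: [0.5291, -0.0151, 0.1672]
eef_rot: [-1.164, 1.279, -1.278]
force: [0.1, -0.2, -1.3]
grip_width: 0.0617
```

```bash
python3 st.py; python3 -c "
from h import *
grab('side','side4')
a=cv2.imread('pics/side4.png')[135:210,250:350]
cv2.imwrite('pics/z7.png',cv2.resize(a,None,fx=8,fy=8,interpolation=cv2.INTER_CUBIC))"; python3 st.py
```

```text
6.15 pos [ 0.5291 -0.0151  0.1672] F [ 0.15 -0.16 -1.28] T [-0.    0.02  0.05] w 0.0617 q [-0.25  0.17  1.79  0.    1.18 -0.16]
grasp [ 0.5291 -0.0151  0.1782] yaw jaw -5.42 approach [-1.1e-03  3.0e-04 -1.0e+00]
6.2 pos [ 0.5294 -0.0152  0.1677] F [-0.57  0.33 -2.24] T [-0.05  0.1  -0.03] w 0.062 q [-0.25  0.17  1.79  0.    1.18 -0.16]
grasp [ 0.5294 -0.0152  0.1787] yaw jaw -5.42 approach [-2.e-04  1.e-04 -1.e+00]
```

View pics/z7.png

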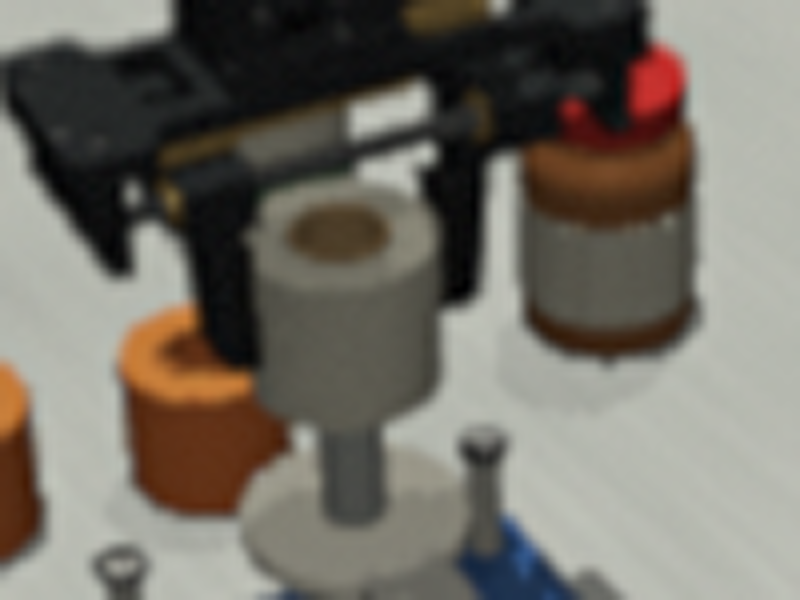

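```bash
python3 - <<'E'
from h import *
s=load('side4')
R=cv2.Rodrigues(s['rotation'])[0];print(R[:,0].round(2))
for h in (.1965,.1685,.1395,.135,.086):print(h,((proj(s,[.529,-.0145,h])-[250,135]+.5)*8-.5).round(1))
E
```

```text
[ 0.83 -0.55 -0.01]
0.1965 [332. 224.]
0.1685 [336.5 298.6]
0.1395 [340.9 373.3]
0.135 [341.6 384.7]
0.086 [348.8 505. ]
```

{"op": "drive_tool", "data": {
  "plan": [
    {"ax": 0,"ay": 0,"az": 0,"x": 0,"y": 0.0005,"z": -0.005,"jaw": 0.05},
    {"ax": 0,"ay": 0,"az": 0,"x": 0,"y": 0,"z": -0.005,"jaw": 0.05},
    {"ax": 0,"ay": 0,"az": 0,"x": 0,"y": 0,"z": -0.004,"jaw": 0.05},
    {"ax": 0,"ay": 0,"az": 0,"x": 0,"y": 0,"z": 0,"jaw": 0.05}
  ]
}}

```text
clock: 6.6
eef_pos: [0.5289, -0.0145, 0.1529]
eef_rot: [-1.164, 1.28, -1.278]
force: [-0.4, -0.9, -1.6]
grip_width: 0.062
```

{"op": "drive_tool", "data": {
  "plan": [
    {"ax": 0,"ay": 0,"az": 0,"x": 0,"y": 0,"z": -0.004,"jaw": 0.05},
    {"ax": 0,"ay": 0,"az": 0,"x": 0,"y": 0,"z": -0.004,"jaw": 0.05},
    {"ax": 0,"ay": 0,"az": 0,"x": 0,"y": 0,"z": 0,"jaw": 0.05}
  ]
}}

```text
clock: 6.9
eef_pos: [0.5289, -0.0145, 0.145]
eef_rot: [-1.164, 1.279, -1.278]
force: [-0.1, 0.8, -1.8]
grip_width: 0.062
```

```bash
python3 st.py
```

```text
6.9 pos [ 0.5289 -0.0145  0.145 ] F [-0.12  0.8  -1.78] T [-0.04  0.08  0.  ] w 0.062 q [-0.25  0.2   1.81 -0.    1.14 -0.16]
grasp [ 0.529  -0.0145  0.156 ] yaw jaw -5.41 approach [-1.1e-03  3.0e-04 -1.0e+00]
```

The core is on the spindle with no side load. Lowering further.

{"op": "drive_tool", "data": {
  "plan": [
    {"ax": 0,"ay": 0,"az": 0,"x": 0,"y": 0,"z": -0.007,"jaw": 0.05},
    {"ax": 0,"ay": 0,"az": 0,"x": 0,"y": 0,"z": -0.007,"jaw": 0.05},
    {"ax": 0,"ay": 0,"az": 0,"x": 0,"y": 0,"z": -0.007,"jaw": 0.05},
    {"ax": 0,"ay": 0,"az": 0,"x": 0,"y": 0,"z": -0.006,"jaw": 0.05},
    {"ax": 0,"ay": 0,"az": 0,"x": 0,"y": 0,"z": 0,"jaw": 0.05},
    {"ax": 0,"ay": 0,"az": 0,"x": 0,"y": 0,"z": 0,"jaw": 0.05}
  ]
}}

```text
clock: 7.5
eef_pos: [0.5293, -0.0146, 0.1185]
eef_rot: [-1.163, 1.279, -1.278]
force: [-0.5, 0.1, -1.6]
grip_width: 0.0622
```

{"op": "drive_tool", "data": {
  "plan": [
    {"ax": 0,"ay": 0,"az": 0,"x": 0,"y": 0,"z": -0.002,"jaw": 0.05},
    {"ax": 0,"ay": 0,"az": 0,"x": 0,"y": 0,"z": -0.001,"jaw": 0.05},
    {"ax": 0,"ay": 0,"az": 0,"x": 0,"y": 0,"z": 0,"jaw": 0.05},
    {"ax": 0,"ay": 0,"az": 0,"x": 0,"y": 0,"z": 0,"jaw": 0.05}
  ]
}}

```text
clock: 7.9
eef_pos: [0.5294, -0.0147, 0.1158]
eef_rot: [-1.163, 1.278, -1.279]
force: [-0.3, 0.2, -2.0]
grip_width: 0.0619
```

```bash
python3 st.py
```

```text
7.9 pos [ 0.5294 -0.0147  0.1158] F [-0.33  0.21 -2.04] T [-0.05  0.05  0.04] w 0.0619 q [-0.25  0.24  1.83  0.    1.08 -0.16]
grasp [ 0.5294 -0.0147  0.1268] yaw jaw -5.41 approach [ 2.e-04 -0.e+00 -1.e+00]
```

{"op": "drive_tool", "data": {
  "plan": [
    {"ax": 0,"ay": 0,"az": 0,"x": 0,"y": 0,"z": -0.001,"jaw": 0.05},
    {"ax": 0,"ay": 0,"az": 0,"x": 0,"y": 0,"z": 0,"jaw": 0.05},
    {"ax": 0,"ay": 0,"az": 0,"x": 0,"y": 0,"z": 0,"jaw": 0.05}
  ]
}}

```text
clock: 8.2
eef_pos: [0.5294, -0.0146, 0.1147]
eef_rot: [-1.163, 1.278, -1.278]
force: [0.4, 0.6, -2.5]
grip_width: 0.0615
```

{"op": "drive_tool", "data": {
  "plan": [
    {"ax": 0,"ay": 0,"az": 0,"x": 0,"y": 0,"z": -0.001,"jaw": 0.05},
    {"ax": 0,"ay": 0,"az": 0,"x": 0,"y": 0,"z": 0,"jaw": 0.05},
    {"ax": 0,"ay": 0,"az": 0,"x": 0,"y": 0,"z": 0,"jaw": 0.05}
  ]
}}

```text
clock: 8.5
eef_pos: [0.5295, -0.0147, 0.114]
eef_rot: [-1.163, 1.278, -1.279]
force: [-1.0, 1.1, 1.1]
grip_width: 0.0621
```

{"op": "drive_tool", "data": {
  "plan": [
    {"ax": 0,"ay": 0,"az": 0,"x": 0,"y": 0,"z": -0.001,"jaw": 0.05},
    {"ax": 0,"ay": 0,"az": 0,"x": 0,"y": 0,"z": 0,"jaw": 0.05},
    {"ax": 0,"ay": 0,"az": 0,"x": 0,"y": 0,"z": 0,"jaw": 0.05}
  ]
}}

```text
clock: 8.8
eef_pos: [0.5296, -0.0147, 0.1139]
eef_rot: [-1.163, 1.278, -1.279]
force: [-4.6, -0.6, 9.8]
grip_width: 0.062
```

```bash
python3 st.py; python3 -c "
from h import *
grab('side','side5')
a=cv2.imread('pics/side5.png')[135:210,250:350]
cv2.imwrite('pics/z8.png',cv2.resize(a,None,fx=6,fy=6,interpolation=cv2.INTER_CUBIC))"; python3 st.py
```

```text
8.8 pos [ 0.5296 -0.0147  0.1139] F [-4.63 -0.55  9.81] T [ 0.05  0.93 -0.03] w 0.062 q [-0.25  0.24  1.83 -0.    1.07 -0.16]
grasp [ 0.5296 -0.0147  0.1249] yaw jaw -5.4 approach [ 3.e-04 -2.e-04 -1.e+00]
8.85 pos [ 0.5296 -0.0147  0.1139] F [-3.42  0.19  9.19] T [0.1  0.84 0.03] w 0.0619 q [-0.25  0.24  1.83 -0.    1.07 -0.16]
grasp [ 0.5296 -0.0147  0.1249] yaw jaw -5.4 approach [ 4.e-04 -3.e-04 -1.e+00]
```

View pics/z8.png

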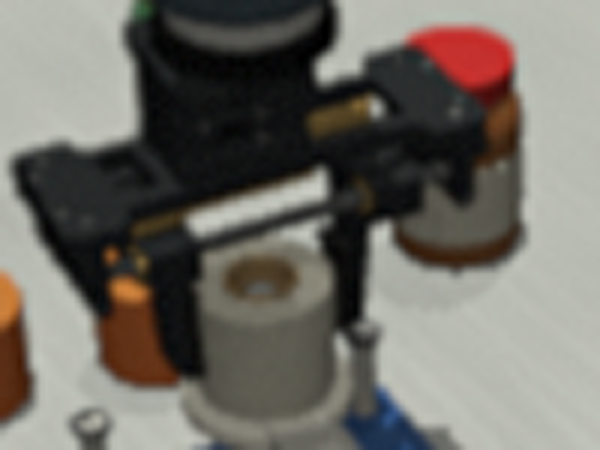

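The roll has landed at TCP z 0.114, which is the expected 0.028 + 0.086. The picture shows it flush on the platter with the spindle tip inside the hole at crop (262,285). Unloading slightly, then opening and lifting straight up.

{"op": "drive_tool", "data": {
  "plan": [
    {"ax": 0,"ay": 0,"az": 0,"x": 0,"y": 0,"z": 0.001,"jaw": 0.05},
    {"ax": 0,"ay": 0,"az": 0,"x": 0,"y": 0,"z": 0,"jaw": 0.088},
    {"ax": 0,"ay": 0,"az": 0,"x": 0,"y": 0,"z": 0,"jaw": 0.088},
    {"ax": 0,"ay": 0,"az": 0,"x": 0,"y": 0,"z": 0,"jaw": 0.088},
    {"ax": 0,"ay": 0,"az": 0,"x": 0,"y": 0,"z": 0,"jaw": 0.088},
    {"ax": 0,"ay": 0,"az": 0,"x": 0,"y": 0,"z": 0,"jaw": 0.088},
    {"ax": 0,"ay": 0,"az": 0,"x": 0,"y": 0,"z": 0.01,"jaw": 0.088},
    {"ax": 0,"ay": 0,"az": 0,"x": 0,"y": 0,"z": 0.02,"jaw": 0.088},
    {"ax": 0,"ay": 0,"az": 0,"x": 0,"y": 0,"z": 0.03,"jaw": 0.088},
    {"ax": 0,"ay": 0,"az": 0,"x": 0,"y": 0,"z": 0.03,"jaw": 0.088},
    {"ax": 0,"ay": 0,"az": 0,"x": 0,"y": 0,"z": 0,"jaw": 0.088}
  ]
}}

```text
clock: 9.95
eef_pos: [0.5322, -0.0153, 0.2091]
eef_rot: [-1.158, 1.271, -1.284]
force: [0.8, -0.3, 1.1]
grip_width: 0.0879
```

```bash
python3 st.py; python3 -c "
from h import *
grab('side','side6')
a=cv2.imread('pics/side6.png')[135:260,240:390]
cv2.imwrite('pics/z9.png',cv2.resize(a,None,fx=4,fy=4,interpolation=cv2.INTER_CUBIC))"
```

```text
9.95 pos [ 0.5322 -0.0153  0.2091] F [ 0.75 -0.26  1.08] T [-0.08  0.03 -0.  ] w 0.0879 q [-0.25  0.12  1.76  0.    1.26 -0.16]
grasp [ 0.5321 -0.0152  0.2201] yaw jaw -5.4 approach [ 0.0087 -0.0022 -1.    ]
```

View pics/z9.png

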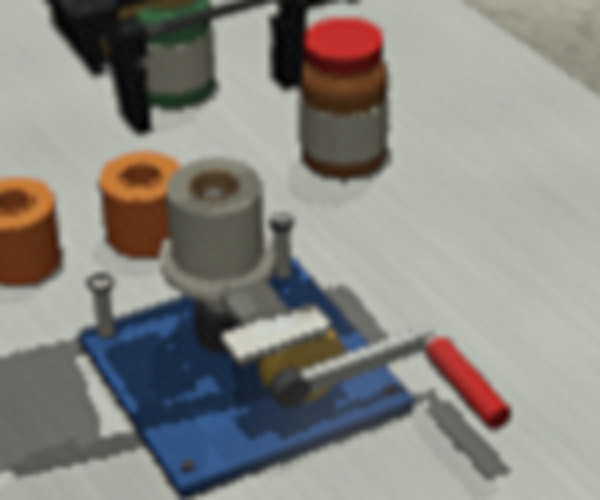

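The roll sits flat on the platter, centred on the spindle at side crop (215,190). Moving over the red grip.

{"op": "drive_tool", "data": {
  "plan": [
    {"ax": 0,"ay": 0,"az": 0,"x": 0.01,"y": -0.02,"z": 0,"jaw": 0.088},
    {"ax": 0,"ay": 0,"az": 0,"x": 0.015,"y": -0.03,"z": 0,"jaw": 0.088},
    {"ax": 0,"ay": 0,"az": 0,"x": 0.015,"y": -0.03,"z": 0,"jaw": 0.088},
    {"ax": 0,"ay": 0,"az": 0,"x": 0.015,"y": -0.03,"z": 0,"jaw": 0.088},
    {"ax": 0,"ay": 0,"az": 0,"x": 0.015,"y": -0.03,"z": 0,"jaw": 0.088},
    {"ax": 0,"ay": 0,"az": 0,"x": 0.0145,"y": -0.0235,"z": 0,"jaw": 0.088},
    {"ax": 0,"ay": 0,"az": 0,"x": 0,"y": 0,"z": -0.03,"jaw": 0.088},
    {"ax": 0,"ay": 0,"az": 0,"x": 0,"y": 0,"z": -0.03,"jaw": 0.088},
    {"ax": 0,"ay": 0,"az": 0,"x": 0,"y": 0,"z": -0.03,"jaw": 0.088},
    {"ax": 0,"ay": 0,"az": 0,"x": 0,"y": 0,"z": 0,"jaw": 0.088},
    {"ax": 0,"ay": 0,"az": 0,"x": 0,"y": 0,"z": 0,"jaw": 0.088}
  ]
}}

```text
clock: 11.1
eef_pos: [0.6132, -0.1778, 0.1129]
eef_rot: [-1.164, 1.281, -1.277]
force: [0.3, -0.3, 0.1]
grip_width: 0.088
```

```bash
python3 st.py; python3 -c "
from h import *
grab('side','side7')
a=cv2.imread('pics/side7.png')[135:260,240:440]
cv2.imwrite('pics/z10.png',cv2.resize(a,None,fx=4,fy=4,interpolation=cv2.INTER_CUBIC))"
```

```text
11.1 pos [ 0.6132 -0.1778  0.1129] F [ 0.31 -0.27  0.13] T [-0.04  0.09 -0.  ] w 0.088 q [-0.47  0.46  1.53  0.    1.15 -0.37]
grasp [ 0.6132 -0.1778  0.1239] yaw jaw -5.41 approach [-0.0023  0.0012 -1.    ]
```

View pics/z10.png

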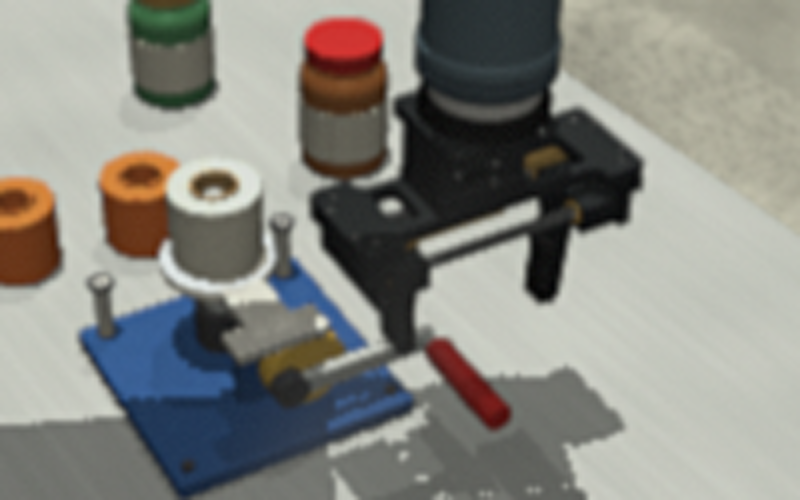

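{"op": "drive_tool", "data": {
  "plan": [
    {"ax": 0,"ay": 0,"az": 0,"x": 0.001,"y": 0,"z": -0.025,"jaw": 0.088},
    {"ax": 0,"ay": 0,"az": 0,"x": 0,"y": 0,"z": -0.025,"jaw": 0.088},
    {"ax": 0,"ay": 0,"az": 0,"x": 0,"y": 0,"z": -0.015,"jaw": 0.088},
    {"ax": 0,"ay": 0,"az": 0,"x": 0,"y": 0,"z": -0.009,"jaw": 0.088},
    {"ax": 0,"ay": 0,"az": 0,"x": 0,"y": 0,"z": 0,"jaw": 0.088},
    {"ax": 0,"ay": 0,"az": 0,"x": 0,"y": 0,"z": 0,"jaw": 0.088}
  ]
}}

```text
clock: 11.75
eef_pos: [0.6156, -0.1785, 0.0408]
eef_rot: [-1.163, 1.277, -1.28]
force: [0.2, -0.5, -0.4]
grip_width: 0.0882
```

```bash
python3 st.py; python3 -c "
from h import *
grab('side','side8')
a=cv2.imread('pics/side8.png')[135:260,240:440]
cv2.imwrite('pics/z11.png',cv2.resize(a,None,fx=4,fy=4,interpolation=cv2.INTER_CUBIC))"
```

```text
11.75 pos [ 0.6156 -0.1785  0.0408] F [ 0.15 -0.51 -0.38] T [-0.02  0.1   0.03] w 0.0882 q [-0.47  0.56  1.55 -0.    1.02 -0.37]
grasp [ 0.6156 -0.1785  0.0518] yaw jaw -5.41 approach [ 1.4e-03 -7.0e-04 -1.0e+00]
```

View pics/z11.png

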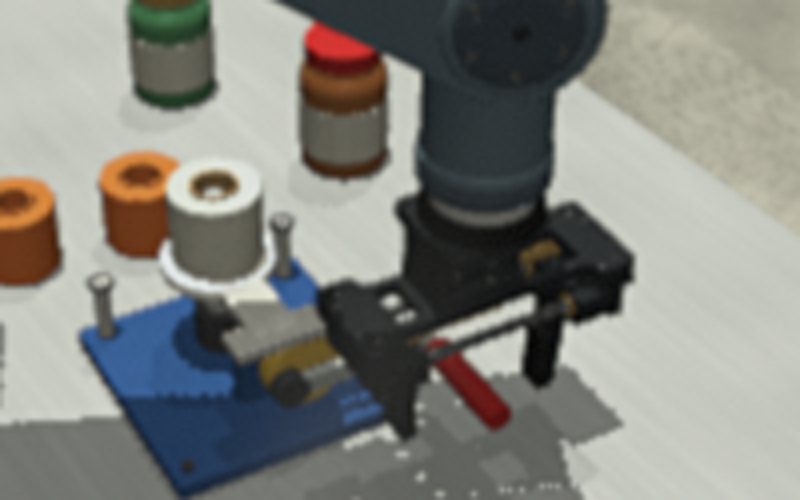

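The fingers straddle the red grip, with the lever arm inboard of them. Closing.

{"op": "drive_tool", "data": {
  "plan": [
    {"ax": 0,"ay": 0,"az": 0,"x": -0.001,"y": 0,"z": -0.001,"jaw": 0.01},
    {"ax": 0,"ay": 0,"az": 0,"x": 0,"y": 0,"z": 0,"jaw": 0.01},
    {"ax": 0,"ay": 0,"az": 0,"x": 0,"y": 0,"z": 0,"jaw": 0.01},
    {"ax": 0,"ay": 0,"az": 0,"x": 0,"y": 0,"z": 0,"jaw": 0.01},
    {"ax": 0,"ay": 0,"az": 0,"x": 0,"y": 0,"z": 0,"jaw": 0.01},
    {"ax": 0,"ay": 0,"az": 0,"x": 0,"y": 0,"z": 0,"jaw": 0.01},
    {"ax": 0,"ay": 0,"az": 0,"x": 0,"y": 0,"z": 0,"jaw": 0.01},
    {"ax": 0,"ay": 0,"az": 0,"x": 0,"y": 0,"z": 0,"jaw": 0.01},
    {"ax": 0,"ay": 0,"az": 0,"x": 0,"y": 0,"z": 0,"jaw": 0.01},
    {"ax": 0,"ay": 0,"az": 0,"x": 0,"y": 0,"z": 0,"jaw": 0.01},
    {"ax": 0,"ay": 0,"az": 0,"x": 0,"y": 0,"z": 0,"jaw": 0.01}
  ]
}}

```text
clock: 12.9
eef_pos: [0.6144, -0.1782, 0.0388]
eef_rot: [-1.162, 1.277, -1.279]
force: [3.4, -0.4, -2.1]
grip_width: 0.0183
```

```bash
python3 st.py
```

```text
12.9 pos [ 0.6144 -0.1782  0.0388] F [ 3.39 -0.44 -2.13] T [-0.02 -0.48  0.04] w 0.0183 q [-0.47  0.56  1.56  0.    1.02 -0.37]
grasp [ 0.6144 -0.1782  0.0498] yaw jaw -5.41 approach [ 1.2e-03 -3.0e-04 -1.0e+00]
```

{"op": "drive_tool", "data": {
  "plan": [
    {"ax": 0,"ay": 0,"az": 0,"x": -0.0002,"y": 0,"z": 0.0065,"jaw": 0.01},
    {"ax": 0,"ay": 0,"az": 0,"x": -0.0006,"y": 0.0001,"z": 0.0065,"jaw": 0.01},
    {"ax": 0,"ay": 0,"az": 0,"x": -0.001,"y": 0.0001,"z": 0.0065,"jaw": 0.01},
    {"ax": 0,"ay": 0,"az": 0,"x": -0.0015,"y": 0.0001,"z": 0.0064,"jaw": 0.01},
    {"ax": 0,"ay": 0,"az": 0,"x": -0.0042,"y": 0.0004,"z": 0.0124,"jaw": 0.01},
    {"ax": 0,"ay": 0,"az": 0,"x": 0,"y": 0,"z": 0,"jaw": 0.01}
  ]
}}

```text
clock: 13.5
eef_pos: [0.6064, -0.1775, 0.0781]
eef_rot: [-1.163, 1.278, -1.279]
force: [3.6, 0.4, -1.2]
grip_width: 0.0183
```

```bash
python3 st.py;python3 -c "
from h import *
grab('side','side9')
a=cv2.imread('pics/side9.png')[125:260,240:440]
cv2.imwrite('pics/z12.png',cv2.resize(a,None,fx=4,fy=4,interpolation=cv2.INTER_CUBIC))"
```

```text
13.5 pos [ 0.6064 -0.1775  0.0781] F [ 3.64  0.41 -1.2 ] T [ 0.01 -0.37  0.03] w 0.0183 q [-0.47  0.49  1.57  0.    1.08 -0.38]
grasp [ 0.6064 -0.1775  0.0891] yaw jaw -5.41 approach [ 6.e-04 -3.e-04 -1.e+00]
```

View pics/z12.png

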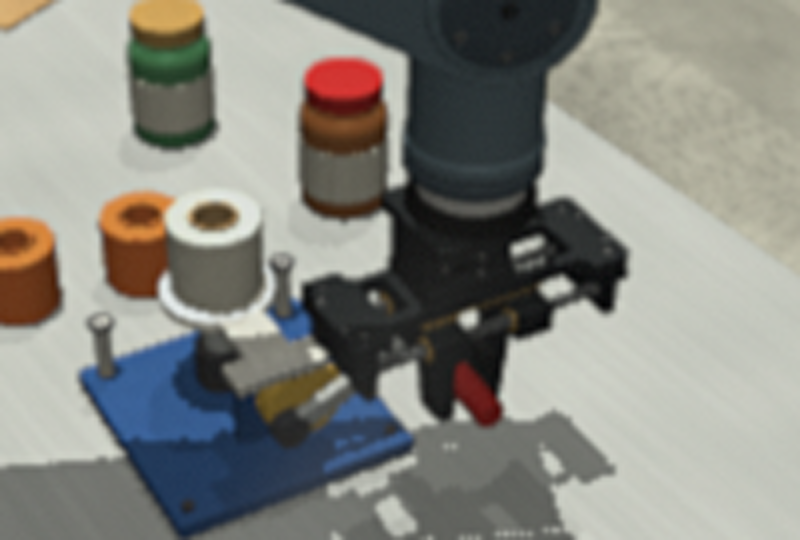

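The grip is held, the lever is up about 22° and the platter is rising. Continuing along the circle.

{"op": "drive_tool", "data": {
  "plan": [
    {"ax": 0,"ay": 0,"az": 0,"x": -0.0058,"y": 0.0006,"z": 0.0117,"jaw": 0.01},
    {"ax": 0,"ay": 0,"az": 0,"x": -0.0072,"y": 0.0007,"z": 0.0109,"jaw": 0.01},
    {"ax": 0,"ay": 0,"az": 0,"x": -0.0086,"y": 0.0008,"z": 0.0098,"jaw": 0.01},
    {"ax": 0,"ay": 0,"az": 0,"x": -0.0098,"y": 0.0009,"z": 0.0086,"jaw": 0.01},
    {"ax": 0,"ay": 0,"az": 0,"x": -0.0108,"y": 0.001,"z": 0.0073,"jaw": 0.01},
    {"ax": 0,"ay": 0,"az": 0,"x": -0.0117,"y": 0.0011,"z": 0.0058,"jaw": 0.01},
    {"ax": 0,"ay": 0,"az": 0,"x": 0,"y": 0,"z": 0,"jaw": 0.01}
  ]
}}

```text
clock: 14.25
eef_pos: [0.5521, -0.1724, 0.1315]
eef_rot: [-1.163, 1.278, -1.279]
force: [3.3, 0.8, 0.1]
grip_width: 0.0182
```

```bash
python3 st.py
```

```text
14.25 pos [ 0.5521 -0.1724  0.1315] F [3.3  0.82 0.06] T [-0.11 -0.28  0.04] w 0.0182 q [-0.51  0.32  1.69 -0.    1.13 -0.41]
grasp [ 0.5521 -0.1724  0.1425] yaw jaw -5.42 approach [ 5.e-04 -4.e-04 -1.e+00]
```

{"op": "drive_tool", "data": {
  "plan": [
    {"ax": 0,"ay": 0,"az": 0,"x": -0.0123,"y": 0.0012,"z": 0.0042,"jaw": 0.01},
    {"ax": 0,"ay": 0,"az": 0,"x": -0.0128,"y": 0.0012,"z": 0.0025,"jaw": 0.01},
    {"ax": 0,"ay": 0,"az": 0,"x": -0.0065,"y": 0.0006,"z": 0.0007,"jaw": 0.01},
    {"ax": 0,"ay": 0,"az": 0,"x": -0.0055,"y": 0.0005,"z": 0.0002,"jaw": 0.01},
    {"ax": 0,"ay": 0,"az": 0,"x": 0,"y": 0,"z": 0,"jaw": 0.01},
    {"ax": 0,"ay": 0,"az": 0,"x": 0,"y": 0,"z": 0,"jaw": 0.01},
    {"ax": 0,"ay": 0,"az": 0,"x": 0,"y": 0,"z": 0,"jaw": 0.01}
  ]
}}

```text
clock: 14.95
eef_pos: [0.5157, -0.1691, 0.1388]
eef_rot: [-1.163, 1.278, -1.279]
force: [2.9, -0.4, 0.7]
grip_width: 0.0188
```

```bash
python3 st.py;python3 -c "
from h import *
grab('side','side10');grab('top','top10')
a=cv2.imread('pics/side10.png')[100:260,230:430]
cv2.imwrite('pics/z13.png',cv2.resize(a,None,fx=3.7,fy=3.7,interpolation=cv2.INTER_CUBIC))"
```

```text
14.95 pos [ 0.5157 -0.1691  0.1388] F [ 2.91 -0.42  0.66] T [-0.24 -0.31  0.02] w 0.0188 q [-0.54  0.23  1.78 -0.    1.13 -0.44]
grasp [ 0.5157 -0.1691  0.1498] yaw jaw -5.41 approach [-1.e-04 -2.e-04 -1.e+00]
```

View pics/z13.png

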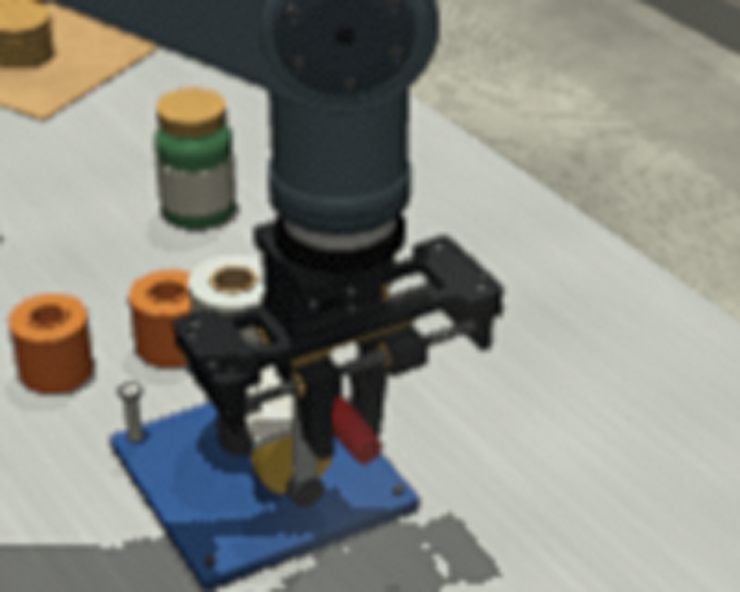

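View pics/top10.png

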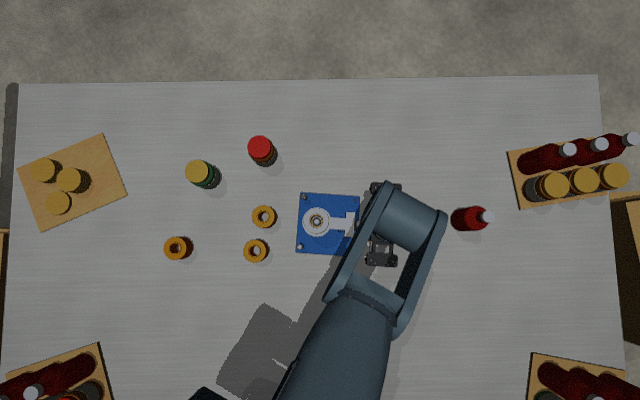

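{"op": "drive_tool", "data": {
  "plan": [
    {"ax": 0,"ay": 0,"az": 0,"x": -0.0007,"y": 0.0001,"z": 0,"jaw": 0.01},
    {"ax": 0,"ay": 0,"az": 0,"x": 0,"y": 0,"z": 0,"jaw": 0.01},
    {"ax": 0,"ay": 0,"az": 0,"x": 0,"y": 0,"z": 0,"jaw": 0.01},
    {"ax": 0,"ay": 0,"az": 0,"x": 0,"y": 0,"z": 0,"jaw": 0.01}
  ]
}}

```text
clock: 15.45
eef_pos: [0.5151, -0.169, 0.1388]
eef_rot: [-1.163, 1.277, -1.279]
force: [4.3, -1.6, 0.2]
grip_width: 0.0188
```

```bash
python3 st.py;python3 -c "
from h import *
s=grab('side','side11');t=grab('top','top11')
a=cv2.imread('pics/side11.png')[160:240,270:350];b=cv2.imread('pics/top11.png')[185:265,285:365]
cv2.imwrite('pics/z14.png',np.hstack([cv2.resize(x,(400,400),interpolation=cv2.INTER_CUBIC) for x in(a,b)]))
for z in(.143,.161): print(z,[(5*(proj(c,[.529,-.0145,z])-o+.5)-.5).round(0) for c,o in((s,[270,160]),(t,[285,185]))])
for d in (0,1): print([(5*(proj(s,p)-[270,160]+.5)-.5).round(0) for p in([.5193,-.116,.05],[.5193,-.116,.15])])
"
```

```text
15.45 pos [ 0.5151 -0.169   0.1388] F [ 4.28 -1.61  0.24] T [-0.34 -0.67  0.01] w 0.0188 q [-0.54  0.23  1.78  0.    1.13 -0.44]
grasp [ 0.5151 -0.169   0.1498] yaw jaw -5.42 approach [ 1.e-03 -5.e-04 -1.e+00]
0.143 [array([113., 103.]), array([158., 183.])]
0.161 [array([111.,  74.]), array([157., 181.])]
[array([208., 357.]), array([203., 202.])]
[array([208., 357.]), array([203., 202.])]
```

View pics/z14.png

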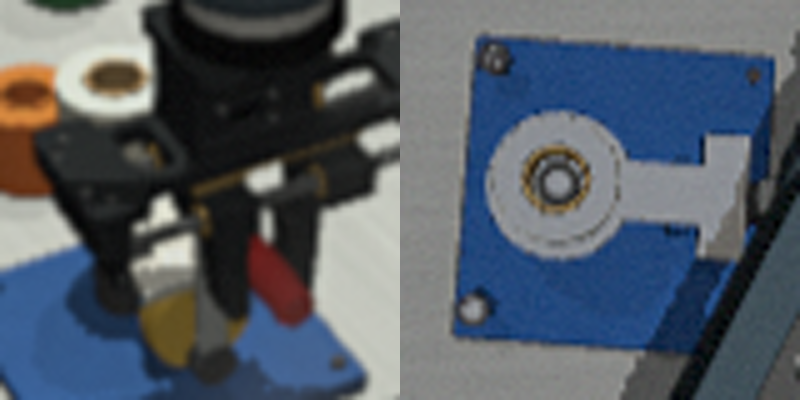

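```bash
python3 -c "
from h import *
print(ticket.hand_in())"; python3 st.py
```

```text
the job is handed in; nothing more can be done
None
the job is handed in; nothing more can be done
```

The white roll is on the spindle, fully home on the platter, and the lever is held straight up by its red grip. I handed the job in at about 15.5 s on the robot's clock.

**Roll:** I gripped the white roll, lowered it over the spindle, and let go only after it touched the platter. It landed at TCP height 0.114 m, as expected, with about 10 N of contact force.

**Lever:** I took the red grip and swung it along its circle. The grasp point ended at (0.515, -0.169, 0.150) m, within about 1 mm of straight above the pivot. The spring load there was about 4 N.

**Last checks:**
- **Roll height:** in the side view the roll's hole sits at the place expected for full lift (roll top 161 mm). It was within 1 px of that, and would be about 5 px lower if the platter were down.
- **Roll position:** the top view, taken at full lift, shows the roll centred on the spindle.
- **Bystanders:** the jars, the bottle and the orange rolls look unmoved.

**Disagreements:**
- Heights from the two cameras came out 2–5 mm below the given ones. I relied on the top view at the given heights and on contact force instead.
- The jaws read 18.8 mm on the 20 mm grip.
- The lever's angle could only be judged from the arm pose, the lift and its visible lower part, because the gripper hid the rest.

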